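Count to the third gap and push the acrylic block in

ROBOT

A 6-joint arm with a two-finger parallel gripper is mounted at the origin on the work surface. World frame = base frame: x ahead of the robot, y to its left, z up, the work surface at z = 0. Lengths are in m, angles in rad, forces in N, time in s.
With the tool pointing down it reaches from about 0.35 to 0.775 m from the base axis. Payload 7.3 kg.
Tool frame: the origin (TCP) lies at the very end of the fingers, on their centre line; the grasp point (between the pads) lies 19 mm behind it; z points along the fingers, x is the direction in which the jaws open and shut, and the axes are right-handed (so a half turn about z gives the same grasp; the last joint's range is limited). The gripper opens to 92 mm and grips with 3 to 60 N. Pads are 19 mm wide; open, the fingers measure 130 mm over their backs; the gripper's body (75 mm by 190 mm) begins 47 mm behind the grasp point.
Start: joints at [-1.286, 0.342, 1.524, -0, 1.275, -0.146], TCP at [0.219, -0.477, 0.227] pointing down, gripper open.
Joint ranges: [-2.53, 2.53], [-0.77, 2.02], [0.04, 2.7], [-1, 4.14], [0.28, 2.66], [-3.11, 3.11]. Speed limits (rad/s): [2.57, 2.57, 3.14, 3.14, 3.14, 3.14].

INTERFACE

Orientations are given as [roll, pitch, yaw] about the fixed x, y, z axes, in that order (R = Rz(yaw) Ry(pitch) Rx(roll)).
In Python, from cell import robot, read_camera, nets gives the robot as it stands. The module is installed in compiled form; this text tells all that it offers.
- The arm moves only by the tool carry_out, never from a script. Its arguments are lists of equal length, an entry for each row: "translation": the shift along the tool's x, y, z in m, a list of three; "turn": the turn, a rotation vector about the tool's x, y, z in rad, a list of three; "gripper": the gripper's target within -1 to 1 (shut at 1, half-way at 0, fully open at -1). A call has 1 to 10 rows; each row shifts and turns the commanded pose from where the row before left it, along the tool's axes as they then stand; what a row does not reach is not made up. A row lasts 1/10 s, in which the tool goes at most 50 mm and 8.59 degrees, less where a joint would pass 70% of its speed; a pose out of reach is approached as far as the arm can. A call with a gripper value outside its range is refused whole. The fingers move at their own pace and stop on an object; "squeeze" is the grip in N (left out, the last holds). Time passes only in rows, so rows that do not move let the fingers close. It gives the time, the measured TCP pose, the force and the opening at its end, in the units of the state.
- robot.observe(): the state, without advancing time (a new reading comes with each control period).
- read_camera(name): name is "side" or "top"; returns a dict with "img" (384x512x3 uint8, red, green, blue), "fx", "fy", "cx", "cy" (pixels), "world_from_camera" (4x4, takes a point from camera to world coordinates). Camera axes: x right, y down, z forward; pixel columns grow to the right and rows downward; lengths in m; the calibration is good to about 2 mm. A picture is of the moment at which its call begins. There is no depth.
- robot.hand_in(): hands the job in, once; it reports no verdict.
Trained networks look in a picture, given as the dict that the camera call returned (one of the last four; its "shot" number tells which), for a name from the list of things; names that differ only in an ending like _2 or _b are one class to them, and where a whole thing is asked for, a point or a joint stands for the part that bears it (a point fixed in the world has none). Each returns a list of dicts, best first, with "score" (0 to 1); they miss things now and then, are a little off and sometimes report something else, mostly with a low value. They report only what shows in the picture. A call takes as long as a camera call.
- nets.regions_of(picture, name): "region" (384x512 bool, what is visible of it) and "pixel" ([column, row] in pixels, amid what is visible of it).
- nets.tip_of(picture, name): "pixel" ([column, row] in pixels: a listed point, or the origin of a listed thing).
The state is a dict: "time": time; "qpos": joint angles; "qvel": joint speeds; "joint_efforts": joint torques, N m; "tool_pos": TCP position; "tool_rot": TCP orientation; "contact_force": force on the tool from outside, world axes, zero at the start; "torque": the same for the moment, N m; "opening": finger opening in m.
Only numpy, scipy, OpenCV 4.12 (cv2) and the standard library are available. Lean on these libraries where they do the work, as an engineer would, in place of code of your own. Each camera call takes 0.05 s, during which the arm holds its last target. There are 200 camera calls.

TASK

Starting from the rack's yellow end, run a fingertip along the rail and press the first, second and third brass studs in turn (one per gap), and no stud beyond. Then push the aluminium shuttle sideways until it lines up with that third gap, and push the blue block off it into the gap until it is fully home against the clear back board. Only touch and push: do not lift or tip the block, leave everything else where it is, and end clear of it all.

Things in the scene. Friction and masses are not known exactly. Their poses are not given: they have to be found in the camera images.
- rack: Fixed plywood divider rack, 314 mm wide (y). Origin on the table at mid width, level with the divider fronts; +x points away from the robot into the gaps, +y left. Nine 10 mm dividers make 8 gaps, 28 mm clear, centres at y = +133, +95, +57, +19, -19, -57, -95, -133 mm. Gap floor z = 20 mm, divider tops 62 mm, clear back board face x = 62 mm. Fronts rounded, reaching x = -5 mm.
- rail_mid (a point): Middle of the top of the dark rail across the divider tops (rack x = 42, y = 0, z = 74 mm; 28 mm wide). Above the middle of each gap it has one sprung brass stud, a low dome 22 mm wide whose top stands 7 mm above the rail (z = 81 mm).
- track_mid (a point): Middle of the top of the shuttle's track in front of the gaps (rack x = -46, y = 0, z = 12 mm). The track spans rack x = -88 to -8 mm over the rack's full width.
- yellow_end: Yellow end cheek of the rack, 64 x 16 x 68 mm, fixed at its left or right end (rack y = +165 or -165 mm, x = 30 mm). Gaps are counted from this end. Origin: centre of its underside.
- black_end: The same cheek in black, at the other end.
- shuttle: Aluminium channel, 70 (x) x 32 (y) mm, open at both ends; slides only along the track (rack y, at least -135 to +135 mm), 1.5 N friction, stays where left. Origin: mid length and width, at track height; axes as the rack's. Floor 9 mm above the origin (1 mm above the gap floors); side walls 4 mm thick, 24 mm apart inside, rise to 25 mm above it (37 mm above the table).
- blue_block: Loose blue acrylic block, 70 (x) x 20 (y) x 36 (z) mm, about 60 g, standing in the shuttle. Top 57 mm above the table, 20 mm above the shuttle's walls. Origin: centre of its underside. Fully home in a gap, its far end meets the back board, origin at rack x = 27 mm and its near end stands 3 mm proud of the divider fronts.
- stud1 (a joint): Sprung brass stud over the gap at rack y = +133 mm: 0 = up, 0.005 = fully pressed (m); about 1 N to start, 3 N fully down. Counts as pressed from 1 mm.
- stud2 (a joint): Sprung brass stud over the gap at rack y = +95 mm: 0 = up, 0.005 = fully pressed (m); about 1 N to start, 3 N fully down. Counts as pressed from 1 mm.
- stud3 (a joint): Sprung brass stud over the gap at rack y = +57 mm: 0 = up, 0.005 = fully pressed (m); about 1 N to start, 3 N fully down. Counts as pressed from 1 mm.
- stud4 (a joint): Sprung brass stud over the gap at rack y = +19 mm: 0 = up, 0.005 = fully pressed (m); about 1 N to start, 3 N fully down. Counts as pressed from 1 mm.
- stud5 (a joint): Sprung brass stud over the gap at rack y = -19 mm: 0 = up, 0.005 = fully pressed (m); about 1 N to start, 3 N fully down. Counts as pressed from 1 mm.
- stud6 (a joint): Sprung brass stud over the gap at rack y = -57 mm: 0 = up, 0.005 = fully pressed (m); about 1 N to start, 3 N fully down. Counts as pressed from 1 mm.
- stud7 (a joint): Sprung brass stud over the gap at rack y = -95 mm: 0 = up, 0.005 = fully pressed (m); about 1 N to start, 3 N fully down. Counts as pressed from 1 mm.
- stud8 (a joint): Sprung brass stud over the gap at rack y = -133 mm: 0 = up, 0.005 = fully pressed (m); about 1 N to start, 3 N fully down. Counts as pressed from 1 mm.
- red_block: Red acrylic block, 60 x 20 x 36 mm, already stored in one of the rack's other gaps; leave alone. Origin: centre of its underside.
- green_block: Green acrylic block, 60 x 20 x 36 mm, already stored in one of the rack's other gaps; leave alone. Origin: centre of its underside.
- orange_block: Orange acrylic block, 60 x 20 x 36 mm, already stored in one of the rack's other gaps; leave alone. Origin: centre of its underside.
- cup: Clear plastic cup, 76 mm wide, 110 mm tall, bystander; origin: centre of underside.
- glue: White glue bottle, 56 mm wide, 150 mm tall, bystander; origin: centre of underside.
- driver: Screwdriver lying on the table, bystander; origin near its middle.
- jar: Glass jar, 60 mm wide, 70 mm tall, bystander; origin: centre of underside.

How it is judged:
By the outcome, as a careful person would: the job done as asked, in the order asked, and still so for the second after the job is handed in, with the robot touching nothing.
It also fails if it takes over 59 s, if anything falls off the work surface, if the arm or the gripper's body presses on something with over 40 N, if the wrist force passes 120 N, or if a joint passes its speed limit or range.

## Working session

There is one attempt and no reset: what is moved stays moved. The work goes in short steps, Python scripts to look and compute and a tool call to move; the robot and the scene stay as the last step left them, time stands still between calls to the robot, and variables do not carry over. Pictures are saved under pics/ and viewed, about 8 in all and at most 12, crops included, and the job is handed in when it is done.

Besides the shell and the picture viewer there is one more tool, called after "Request:" by a JSON object that holds its "method" and its "body". carry_out: Moves the arm, as the interface text tells. Its arguments: {"type":"object","properties":{"translation":{"type":"array","items":{"type":"array","items":{"type":"number"}}},"turn":{"type":"array","items":{"type":"array","items":{"type":"number"}}},"gripper":{"type":"array","items":{"type":"number"}},"squeeze":{"type":"number"}},"required":["translation","turn","gripper"]}

```bash
mkdir -p pics
cat > h.py <<'E'
import numpy as np, cv2
from cell import robot, read_camera, nets
def ray(p,px):
    T=np.array(p["world_from_camera"]);d=T[:3,:3]@np.array([(px[0]-p["cx"])/p["fx"],(px[1]-p["cy"])/p["fy"],1])
    return T[:3,3],d
def atz(p,px,z):
    o,d=ray(p,px);return o+d*(z-o[2])/d[2]
def proj(p,X):
    T=np.linalg.inv(np.array(p["world_from_camera"]));c=T[:3,:3]@np.array(X)+T[:3,3]
    return np.array([p["fx"]*c[0]/c[2]+p["cx"],p["fy"]*c[1]/c[2]+p["cy"]])
def save(p,n,crop=None,s=1):
    im=p["img"][:,:,::-1]
    if crop: im=im[crop[1]:crop[3],crop[0]:crop[2]]
    cv2.imwrite("pics/"+n,cv2.resize(im,None,fx=s,fy=s,interpolation=cv2.INTER_CUBIC))
E
python3 - <<'E'
from h import *
o=robot.observe();print(o["tool_pos"],o["tool_rot"],o["opening"],o["time"])
Z=dict(rail_mid=.074,track_mid=.012,yellow_end=0,black_end=0,shuttle=.012,blue_block=.021,stud1=.081)
ps={}
for c in("top","side"):
    p=ps[c]=read_camera(c);save(p,c+"0.png",s=1.5)
    print(c,np.round(p["world_from_camera"],3).tolist(),p["fx"])
    for n,z in list(Z.items())+[(k,.0) for k in("cup","glue","driver","jar")]:
        for r in nets.tip_of(p,n)[:2]: print(n,round(r["score"],2),np.round(r["pixel"],1),np.round(atz(p,r["pixel"],z),4))
E
```

```text
[ 0.21914853 -0.47660989  0.22603753] [-3.14136324e+00  1.55601966e-03 -1.13996840e+00] 0.09151270173659577 0.0
top [[0.024, -0.992, 0.12, 0.407], [-1.0, -0.023, 0.017, -0.007], [-0.014, -0.121, -0.993, 1.458], [0.0, 0.0, 0.0, 1.0]] 404.4085796436693
rail_mid 0.6 [248.  168.2] [0.6451 0.035  0.074 ]
rail_mid 0.51 [251.5 185.3] [0.5856 0.0213 0.074 ]
track_mid 0.87 [251.3 196.2] [0.554  0.0224 0.012 ]
yellow_end 0.39 [295.1 174.1] [ 0.6398 -0.1349  0.    ]
black_end 0.46 [205.4 179.2] [0.6137 0.1916 0.    ]
shuttle 0.69 [250.7 168.4] [0.6552 0.0271 0.012 ]
shuttle 0.51 [243.3 195.8] [0.5548 0.0512 0.012 ]
blue_block 0.42 [244.1 195.5] [0.555 0.048 0.021]Traceback (most recent call last):
  File "<stdin>", line 9, in <module>
ValueError: it knows: black_end, blue_block, cup, driver, glue, green_block, jar, orange_block, rack, rail_mid, red_block, shuttle, track_mid, yellow_end
```

Run:
```python
from h import *
Z=dict(rail_mid=.074,track_mid=.012,yellow_end=0,black_end=0,shuttle=.012,blue_block=.021,rack=0,cup=0,glue=0,driver=0.01,jar=0,red_block=.02,green_block=.02,orange_block=.02)
for c in("top","side"):
    p=read_camera(c)
    save(p,c+"0.png",s=1.5)
    if c=="top": save(p,"topc.png",(180,130,330,240),5)
    print(c,np.round(p["world_from_camera"],3).tolist(),p["fx"])
    for n,z in Z.items():
        for r in nets.tip_of(p,n)[:2]: print(n,round(r["score"],2),np.round(r["pixel"],1),np.round(atz(p,r["pixel"],z),4))
```

```text
top [[0.024, -0.992, 0.12, 0.407], [-1.0, -0.023, 0.017, -0.007], [-0.014, -0.121, -0.993, 1.458], [0.0, 0.0, 0.0, 1.0]] 404.4085796436693
rail_mid 0.96 [248. 169.] [0.6423 0.0349 0.074 ]
track_mid 0.83 [251.4 196.9] [0.5515 0.0219 0.012 ]
yellow_end 0.47 [298.  173.6] [ 0.6419 -0.1455  0.    ]
black_end 0.57 [205.  177.9] [0.6185 0.1933 0.    ]
black_end 0.49 [244.2 170.6] [0.6486 0.0509 0.    ]
shuttle 0.62 [245.1 195.5] [0.5561 0.0447 0.012 ]
shuttle 0.48 [277.4 170. ] [ 0.6515 -0.0697  0.012 ]
blue_block 0.43 [246.9 198.6] [0.5442 0.0377 0.021 ]
rack 0.74 [251.7 181.7] [0.6083 0.0225 0.    ]
rack 0.15 [298.2 173. ] [ 0.6441 -0.1462  0.    ]
cup 0.62 [146.8 198.2] [0.5392 0.4023 0.    ]
cup 0.44 [370.2 186.7] [ 0.5997 -0.4069  0.    ]
glue 0.71 [371.2 181.3] [ 0.6195 -0.4107  0.    ]
driver 0.67 [379.5 236.4] [ 0.4217 -0.4351  0.01  ]
driver 0.48 [246.6 195.7] [0.5557 0.0394 0.01  ]
jar 0.66 [151.  159.5] [0.6824 0.3948 0.    ]
red_block 0.59 [245.2 171. ] [0.6439 0.0464 0.02  ]
green_block 0.63 [280.  168.6] [ 0.6555 -0.0787  0.02  ]
orange_block 0.53 [225.4 174.2] [0.6307 0.1175
[... 368 characters left out ...]
k_end 0.64 [183.7 236.1] [0.6271 0.191  0.    ]
shuttle 0.56 [244.4 216.3] [0.5658 0.0307 0.012 ]
blue_block 0.83 [247.8 217.7] [0.5446 0.0382 0.021 ]
rack 0.58 [239.1 215.3] [0.5931 0.0253 0.    ]
cup 0.94 [131.3 289.3] [0.5519 0.3959 0.    ]
glue 0.55 [329.8 159. ] [ 0.6189 -0.4161  0.    ]
glue 0.3 [251.6 190.4] [ 0.6636 -0.0925  0.    ]
driver 0.35 [249.3 190.3] [ 0.6569 -0.0766  0.01  ]
jar 0.93 [105.3 262.3] [0.6797 0.3884 0.    ]
jar 0.35 [244.  215.8] [0.5815 0.0177 0.    ]
red_block 0.57 [223.8 205.1] [0.6389 0.0397 0.02  ]
red_block 0.5 [246.4 216.4] [0.5528 0.0354 0.02  ]
green_block 0.62 [249.4 189. ] [ 0.6498 -0.0705  0.02  ]
orange_block 0.5 [204.8 218.7] [0.6254 0.1194 0.02  ]
```

View pics/topc.png

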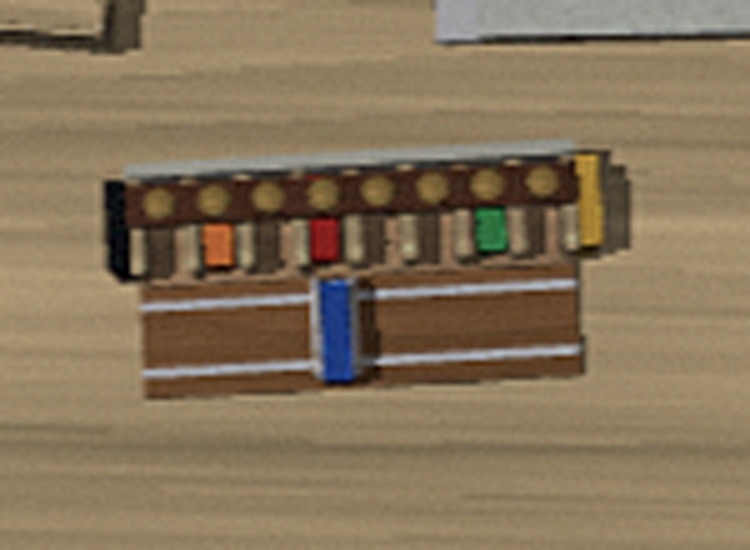

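View pics/side0.png

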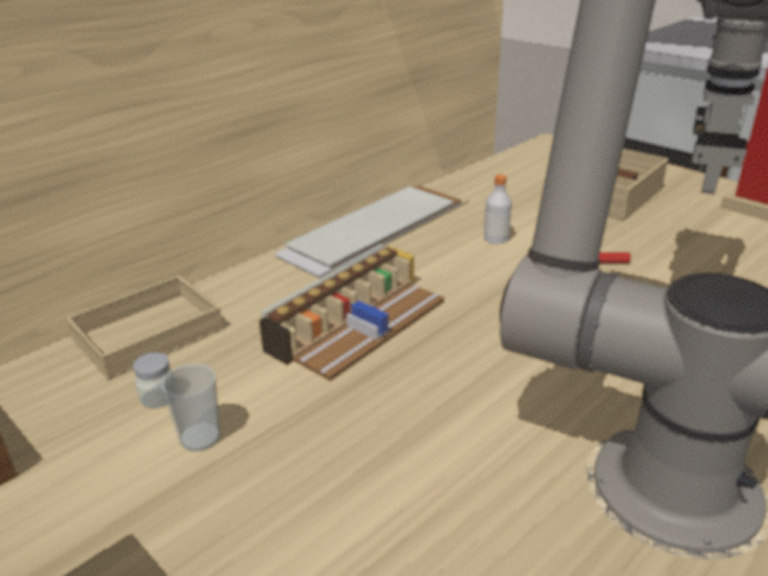

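View pics/top0.png

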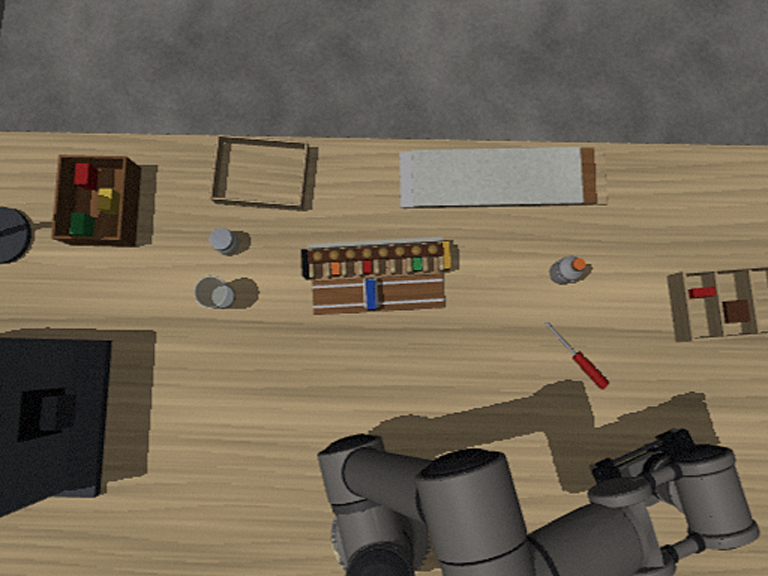

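The top view shows the yellow cheek at the right (crop 590,200), which is the -y end. So the studs to press are stud8, stud7 and stud6 (crop x 541, 486, 431). The third gap is empty, green sits in the second, and the shuttle with the blue block is near crop x 337. In the side view the way in is clear. Next I fit the rack pose from the studs.

```bash
cat >> h.py <<'E'
from scipy.optimize import least_squares
GY=np.array([133,95,57,19,-19,-57,-95,-133])/1000
def R2W(q,X):
    c,s=np.cos(q[2]),np.sin(q[2]);X=np.atleast_2d(X)
    return np.c_[q[0]+c*X[:,0]-s*X[:,1],q[1]+s*X[:,0]+c*X[:,1],X[:,2]]
def W2R(q,P):
    c,s=np.cos(q[2]),np.sin(q[2]);d=np.array(P[:2])-np.array(q[:2]);return np.array([c*d[0]+s*d[1],-s*d[0]+c*d[1],P[2]])
E
python3 - <<'E'
from h import *
ST=np.array([[.042,y,.079] for y in GY])
q=np.array([.6015,.031,.08])
ps={c:read_camera(c) for c in("top","side")}
def blobs(p,q):
    im=p["img"].astype(float);out=[]
    S=4;big=cv2.resize(p["img"],None,fx=S,fy=S,interpolation=cv2.INTER_CUBIC).astype(float)
    g=big[:,:,1]-0.0
    for X in R2W(q,ST):
        u=(proj(p,X)+.5)*S; r=5*S
        x0,y0=int(u[0]-r),int(u[1]-r);w=g[y0:y0+2*r,x0:x0+2*r]
        yy,xx=np.mgrid[0:2*r,0:2*r]
        m=cv2.GaussianBlur(w,(0,0),S*.3)
        d=np.hypot(xx-r,yy-r)<4.2*S
        # brass: yellowish with saturation
        c=big[y0:y0+2*r,x0:x0+2*r]; wt=np.clip((c[:,:,1]-c[:,:,2])-25,0,None)*d*(c[:,:,1]>70)
        out.append([(x0+(wt*xx).sum()/wt.sum()+.5)/S-.5,(y0+(wt*yy).sum()/wt.sum()+.5)/S-.5])
    return np.array(out)
def fit(cs,q):
    for i in range(6):
        B={c:blobs(ps[c],q) for c in cs}
        f=lambda q:np.concatenate([(np.array([proj(ps[c],X) for X in R2W(q,ST)])-B[c]).ravel() for c in cs])
        s=least_squares(f,q,loss="soft_l1");q=s.x
    print(cs,q.round(4),np.round(f(q).reshape(-1,2),1).tolist());return q
fit(["top"],q);fit(["side"],q);q=fit(["top","side"],q)
for c,p in ps.items():
    im=p["img"].copy()
    x0,y0,x1,y1=(180,130,330,240) if c=="top" else (160,150,310,260)
    b=cv2.resize(im[y0:y1,x0:x1],None,fx=5,fy=5,interpolation=cv2.INTER_CUBIC)[:,:,::-1].copy()
    def dot(X,col):
        for W in R2W(q,X):
            u=(proj(p,W)-[x0,y0]+.5)*5;cv2.circle(b,(int(u[0]),int(u[1])),3,col,1)
    dot(np.c_[ST[:,:2],ST[:,2]+.002],(0,255,0));dot([[-.088,s*.157,.012] for s in(-1,1)]+[[-.008,s*.157,.012] for s in(-1,1)],(0,0,255))
    dot([[-.002,-.165+.008*s,.068] for s in(-1,1)]+[[.062,-.165+.008*s,.068] for s in(-1,1)],(255,0,255))
    cv2.imwrite(f"pics/fit_{c}.png",b)
np.save("q.npy",q)
o=cv2.vconcat([cv2.imread("pics/fit_top.png"),cv2.imread("pics/fit_side.png")]);cv2.imwrite("pics/fit.png",cv2.resize(o,None,fx=.54,fy=.54,interpolation=cv2.INTER_AREA))
for c,p in ps.items():
    for r in nets.regions_of(p,"blue_block")[:1]+nets.regions_of(p,"shuttle")[:1]:
        print(c,r["score"],r["region"].sum(),r["pixel"],W2R(q,atz(p,r["pixel"],.057)).round(4))
E
```

```text
['top'] [0.6028 0.0266 0.0795] [[-0.1, 0.0], [-0.1, 0.0], [-0.0, 0.0], [-0.0, -0.0], [0.1, 0.0], [-0.0, -0.0], [0.1, 0.0], [0.1, 0.0]]
['side'] [0.5982 0.0299 0.0796] [[-0.0, 0.1], [-0.1, 0.0], [0.0, 0.0], [-0.0, -0.0], [0.1, -0.1], [0.1, -0.1], [0.0, -0.1], [-0.1, 0.2]]
['top', 'side'] [0.6015 0.0272 0.0798] [[-0.3, 0.4], [-0.3, 0.4], [-0.2, 0.4], [-0.2, 0.3], [-0.1, 0.4], [-0.2, 0.3], [-0.1, 0.4], [-0.1, 0.4], [-0.1, -0.8], [-0.1, -0.8], [-0.1, -0.8], [-0.1, -0.8], [0.0, -0.8], [-0.0, -0.8], [-0.1, -0.8], [-0.3, -0.5]]
top 0.68 117 [244.6, 196.7] [-0.0528  0.0218  0.057 ]
top 0.55 25 [242.8, 194.2] [-0.0437  0.0276  0.057 ]
side 0.8 264 [246.5, 208.0] [-0.0594  0.0231  0.057 ]
side 0.55 203 [242.6, 218.8] [-0.0847  0.0667  0.057 ]
```

View pics/fit.png

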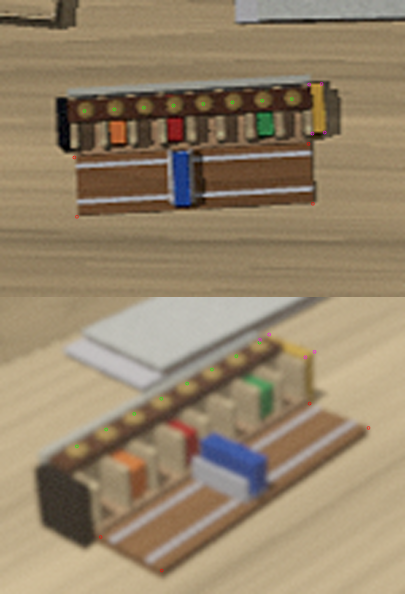

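The projected studs, cheek and track corners overlay well (about 3 mm), with rack yaw 0.08 and the shuttle at rack y ≈ +22 mm. Next I work out the approach.

```bash
cat >> h.py <<'E'
from scipy.spatial.transform import Rotation as Ro
def go(target,q=None):
    q=np.load("q.npy") if q is None else q
    o=robot.observe();R=Ro.from_euler("xyz",o["tool_rot"])
    des=Ro.from_euler("xyz",[np.pi,0,q[2]-np.pi/2]);rv=(R.inv()*des).as_rotvec()
    W=R2W(q,target)[0];d=W-o["tool_pos"]
    print("rack TCP mm",(W2R(q,o["tool_pos"])*1000).round(1),"turn",rv.round(4),"shift after turn mm",(des.inv().apply(d)*1000).round(1),"F",np.round(o["contact_force"],1),"t",round(o["time"],2),"op",round(o["opening"],4))
E
python3 -c "
from h import *
go([.042,-.133,.1])"
```

```text
rack TCP mm [-421.3 -472.2  226.7] turn [ 0.00e+00 -1.00e-04  3.51e-01] shift after turn mm [-339.2 -463.3  126.7] F [-0.6  0.1  0.1] t 2.15 op 0.0919
```

Request:
{"method": "carry_out", "body": {"translation": [[0, 0, 0], [0, 0, 0], [0, 0, 0], [-0.02, -0.027, 0], [-0.02, -0.027, 0], [-0.02, -0.027, 0], [-0.02, -0.027, 0], [-0.02, -0.027, 0], [-0.02, -0.027, 0], [-0.02, -0.027, 0]], "turn": [[0, 0, 0.117], [0, 0, 0.117], [0, 0, 0.117], [0, 0, 0], [0, 0, 0], [0, 0, 0], [0, 0, 0], [0, 0, 0], [0, 0, 0], [0, 0, 0]], "gripper": [1, 1, 1, 1, 1, 1, 1, 1, 1, 1], "squeeze": 10}}

```text
time: 3.15
tool_pos: [0.3974, -0.3214, 0.2268]
tool_rot: [-3.141, -0.0, -1.491]
contact_force: [-0.0, -0.7, 0.5]
opening: 0.0166
```

Request:
{"method": "carry_out", "body": {"translation": [[-0.025, -0.034, 0], [-0.025, -0.034, 0], [-0.025, -0.034, 0], [-0.025, -0.034, 0], [-0.025, -0.034, 0], [-0.025, -0.034, 0], [-0.025, -0.034, 0.02], [-0.025, -0.034, 0.03], [0, 0, 0.02], [0, 0, 0]], "turn": [[0, 0, 0], [0, 0, 0], [0, 0, 0], [0, 0, 0], [0, 0, 0], [0, 0, 0], [0, 0, 0], [0, 0, 0], [0, 0, 0], [0, 0, 0]], "gripper": [1, 1, 1, 1, 1, 1, 1, 1, 1, 1]}}

```text
time: 4.15
tool_pos: [0.6492, -0.1008, 0.1536]
tool_rot: [3.135, 0.002, -1.489]
contact_force: [-0.4, 0.6, -0.3]
opening: 0.0008
```

```bash
python3 -c "
from h import *
go([.042,-.133,.1])"
```

```text
rack TCP mm [  37.3 -131.4  153.6] turn [0.0071 0.0023 0.0019] shift after turn mm [ 1.6 -4.7 53.6] F [-0.4  0.6 -0.3] t 4.15 op 0.0008
```

Request:
{"method": "carry_out", "body": {"translation": [[0.001, -0.002, 0.025], [0, -0.002, 0.025], [0, 0, 0.008], [0, 0, 0]], "turn": [[0, 0, 0], [0, 0, 0], [0, 0, 0], [0, 0, 0]], "gripper": [1, 1, 1, 1]}}

```text
time: 4.55
tool_pos: [0.654, -0.1036, 0.0997]
tool_rot: [3.14, 0.0, -1.492]
contact_force: [0.2, 0.2, 0.9]
opening: 0.0007
```

```bash
python3 -c "
from h import *
go([.042,-.133,.09])
p=read_camera('side');q=read_camera('top')
a=cv2.resize(p['img'][130:230,200:320],None,fx=5,fy=5,interpolation=cv2.INTER_CUBIC)
b=cv2.resize(q['img'][130:230,230:330],None,fx=4,fy=5,interpolation=cv2.INTER_CUBIC)
cv2.imwrite('pics/n1.png',cv2.resize(cv2.hconcat([a,b])[:,:,::-1],None,fx=.78,fy=.78))
go([.042,-.133,.09])"
```

```text
rack TCP mm [  41.9 -134.6   99.7] turn [ 0.0013  0.0003 -0.0009] shift after turn mm [-1.6 -0.1  9.7] F [0.2 0.2 0.9] t 4.55 op 0.0007
rack TCP mm [  43.2 -134.8  101.6] turn [-0.0023 -0.0009 -0.0007] shift after turn mm [-1.8  1.2 11.6] F [1.  0.5 0.4] t 4.65 op 0.0006
```

View pics/n1.png

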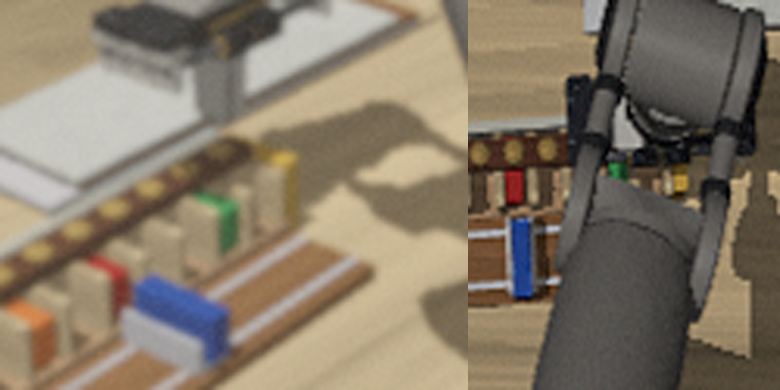

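Picture 5: the tip stands just above the stud nearest the yellow cheek, matching the fit. I press stud8 now.

Request:
{"method": "carry_out", "body": {"translation": [[-0.001, 0.0, 0.01], [0, 0, 0.008], [0, 0, 0.0035], [0, 0, 0.0015], [0, 0, 0], [0, 0, 0]], "turn": [[0, 0, 0], [0, 0, 0], [0, 0, 0], [0, 0, 0], [0, 0, 0], [0, 0, 0]], "gripper": [1, 1, 1, 1, 1, 1]}}

```text
time: 5.25
tool_pos: [0.6546, -0.1019, 0.077]
tool_rot: [3.142, -0.0, -1.491]
contact_force: [-1.5, -0.2, 2.2]
opening: 0.0007
```

```bash
python3 -c "
from h import *
go([.042,-.133,.077])
read_camera('side')
go([.042,-.133,.077])"
```

```text
rack TCP mm [  42.6 -133.    77. ] turn [ 0.0001 -0.0001  0.0001] shift after turn mm [0.  0.6 0. ] F [-1.5 -0.2  2.2] t 5.25 op 0.0007
rack TCP mm [  42.6 -133.    77.1] turn [ 0.     -0.0001  0.0001] shift after turn mm [-0.   0.6  0.1] F [-1.1  0.5  2.6] t 5.3 op 0.0003
```

Force is 2.2–2.6 N at z 77 mm, as expected for a pressed stud. On to the second and third.

Request:
{"method": "carry_out", "body": {"translation": [[0, 0, -0.005], [0, 0, -0.006], [-0.019, 0, 0], [-0.019, 0, 0], [0, 0, 0], [0, 0, 0.006], [0, 0, 0.003], [0, 0, 0.002], [0, 0, 0], [0, 0, 0]], "turn": [[0, 0, 0], [0, 0, 0], [0, 0, 0], [0, 0, 0], [0, 0, 0], [0, 0, 0], [0, 0, 0], [0, 0, 0], [0, 0, 0], [0, 0, 0]], "gripper": [1, 1, 1, 1, 1, 1, 1, 1, 1, 1]}}

```text
time: 6.3
tool_pos: [0.6515, -0.0643, 0.0768]
tool_rot: [3.141, 0.0, -1.491]
contact_force: [-0.1, 2.1, 2.8]
opening: 0.0004
```

```bash
python3 -c "
from h import *
go([.042,-.095,.077])
read_camera('side')
go([.042,-.095,.077])"
```

```text
rack TCP mm [ 42.5 -95.3  76.8] turn [ 0.0002  0.0001 -0.0004] shift after turn mm [-0.3  0.5 -0.2] F [-0.1  2.1  2.8] t 6.3 op 0.0004
rack TCP mm [ 42.6 -95.3  76.9] turn [ 0.     -0.0001 -0.0004] shift after turn mm [-0.3  0.6 -0.1] F [-0.1  1.4  3.6] t 6.35 op 0.0006
```

Request:
{"method": "carry_out", "body": {"translation": [[0, 0, -0.005], [0, 0, -0.006], [-0.019, 0, 0], [-0.019, 0, 0], [0, 0, 0], [0, 0, 0.006], [0, 0, 0.003], [0, 0, 0.002], [0, 0, 0], [0, 0, 0]], "turn": [[0, 0, 0], [0, 0, 0], [0, 0, 0], [0, 0, 0], [0, 0, 0], [0, 0, 0], [0, 0, 0], [0, 0, 0], [0, 0, 0], [0, 0, 0]], "gripper": [1, 1, 1, 1, 1, 1, 1, 1, 1, 1]}}

```text
time: 7.35
tool_pos: [0.6485, -0.0265, 0.0768]
tool_rot: [3.141, 0.0, -1.491]
contact_force: [-0.4, 1.4, 2.4]
opening: 0.0005
```

```bash
python3 -c "
from h import *
go([.042,-.057,.077])
read_camera('side')
go([.042,-.057,.077]);go([-.046,.080,.13])"
```

```text
rack TCP mm [ 42.5 -57.3  76.8] turn [ 0.0002  0.0001 -0.0004] shift after turn mm [-0.3  0.5 -0.2] F [-0.4  1.4  2.4] t 7.35 op 0.0005
rack TCP mm [ 42.6 -57.3  76.9] turn [ 0.0001  0.     -0.0004] shift after turn mm [-0.3  0.6 -0.1] F [-1.9  1.1  2.7] t 7.4 op 0.0005
rack TCP mm [ 42.6 -57.3  76.9] turn [ 0.0001  0.     -0.0004] shift after turn mm [-137.3   88.6  -53.1] F [-1.9  1.1  2.7] t 7.4 op 0.0005
```

All three studs gave 2.4–3.6 N. Now up and round to the shuttle's +y side.

Request:
{"method": "carry_out", "body": {"translation": [[0, 0, -0.013], [0, 0, -0.02], [0, 0, -0.02], [-0.02, 0.012, 0], [-0.025, 0.016, 0], [-0.025, 0.016, 0], [-0.025, 0.016, 0], [-0.025, 0.016, 0], [-0.017, 0.012, 0], [0, 0, 0]], "turn": [[0, 0, 0], [0, 0, 0], [0, 0, 0], [0, 0, 0], [0, 0, 0], [0, 0, 0], [0, 0, 0], [0, 0, 0], [0, 0, 0], [0, 0, 0]], "gripper": [1, 1, 1, 1, 1, 1, 1, 1, 1, 1]}}

```text
time: 8.4
tool_pos: [0.5486, 0.1049, 0.1307]
tool_rot: [-3.142, -0.0, -1.489]
contact_force: [1.2, 0.3, -0.4]
opening: 0.0008
```

Request:
{"method": "carry_out", "body": {"translation": [[0, 0, 0.025], [0, 0, 0.025], [0, 0, 0.025], [0, 0, 0.02], [0, 0, 0.009], [0, 0, 0], [0, 0, 0]], "turn": [[0, 0, 0], [0, 0, 0], [0, 0, 0], [0, 0, 0], [0, 0, 0], [0, 0, 0], [0, 0, 0]], "gripper": [1, 1, 1, 1, 1, 1, 1]}}

```text
time: 9.1
tool_pos: [0.5509, 0.1029, 0.0266]
tool_rot: [-3.14, -0.0, -1.491]
contact_force: [-0.3, 0.8, 0.1]
opening: 0.0002
```

```bash
python3 -c "
from h import *
p=read_camera('side')
go([-.046,.08,.026])
save(p,'n2.png',(170,130,310,250),5)
print([(r['score'],W2R(np.load('q.npy'),atz(p,r['pixel'],.012)).round(4)) for r in nets.tip_of(p,'shuttle')[:1]])
print([(r['score'],W2R(np.load('q.npy'),atz(p,r['pixel'],.021)).round(4)) for r in nets.tip_of(p,'blue_block')[:1]])"
```

```text
rack TCP mm [-44.3  79.6  26.9] turn [-0.0022 -0.0003 -0.0003] shift after turn mm [-0.4  1.7  0.9] F [0.4 0.1 0.2] t 9.15 op 0.0002
[(0.71, array([-0.0526,  0.0096,  0.012 ]))]
[(0.49, array([-0.0453,  0.0136,  0.021 ]))]
```

View pics/n2.png

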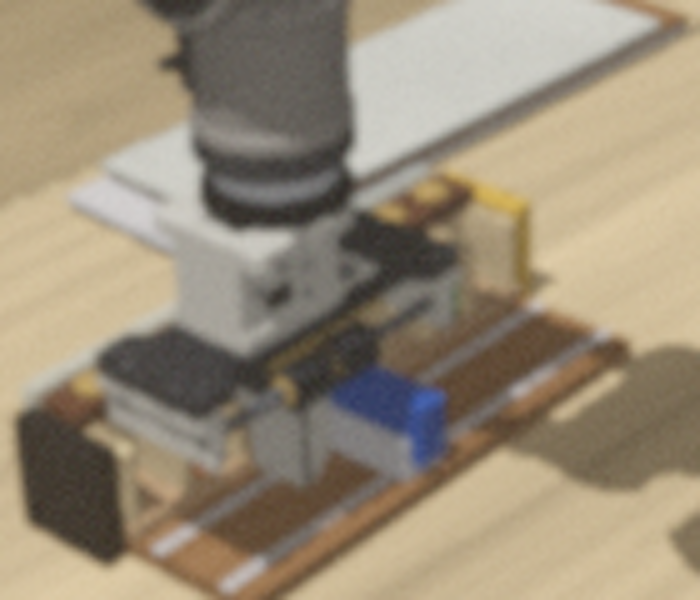

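Picture 6: the closed tip stands over the track on the shuttle's left side, and the gripper body clears the rail. I push towards the yellow end.

Request:
{"method": "carry_out", "body": {"translation": [[0.01, 0.001, 0], [0.008, 0.001, 0], [0.006, 0, 0], [0.006, 0, 0], [0.006, 0, 0], [0.006, 0, 0], [0.006, 0, 0], [0.006, 0, 0], [0.006, 0, 0], [0.006, 0, 0]], "turn": [[0, 0, 0], [0, 0, 0], [0, 0, 0], [0, 0, 0], [0, 0, 0], [0, 0, 0], [0, 0, 0], [0, 0, 0], [0, 0, 0], [0, 0, 0]], "gripper": [1, 1, 1, 1, 1, 1, 1, 1, 1, 1]}}

```text
time: 10.25
tool_pos: [0.5532, 0.0369, 0.0258]
tool_rot: [-3.142, -0.0, -1.491]
contact_force: [-1.2, 2.1, 1.1]
opening: 0.0003
```

Request:
{"method": "carry_out", "body": {"translation": [[0.005, 0, 0], [0.005, 0, 0], [0.005, 0, 0], [0.005, 0, 0], [0.004, 0, 0], [0.003, 0, 0], [0.003, 0, 0], [0.002, 0, 0], [0, 0, 0], [0, 0, 0]], "turn": [[0, 0, 0], [0, 0, 0], [0, 0, 0], [0, 0, 0], [0, 0, 0], [0, 0, 0], [0, 0, 0], [0, 0, 0], [0, 0, 0], [0, 0, 0]], "gripper": [1, 1, 1, 1, 1, 1, 1, 1, 1, 1]}}

```text
time: 11.25
tool_pos: [0.5557, 0.0053, 0.0257]
tool_rot: [3.142, -0.0, -1.491]
contact_force: [0.6, 0.1, 0.3]
opening: 0.0001
```

```bash
python3 -c "
from h import *
p=read_camera('side')
go([-.046,-.022,.026])
q=np.load('q.npy')
b=cv2.resize(p['img'][130:250,190:310],None,fx=5,fy=5,interpolation=cv2.INTER_CUBIC)[:,:,::-1].copy()
def line(A,B,c):
    P=[((proj(p,R2W(q,X)[0])-[190,130]+.5)*5).astype(int).tolist() for X in(A,B)];cv2.line(b,P[0],P[1],c,1)
for s in(-1,1):
    line([-.081,-.057+s*.016,.037],[-.011,-.057+s*.016,.037],(0,0,255))
    line([-.081,-.057+s*.010,.057],[-.011,-.057+s*.010,.057],(0,255,0))
    line([-.081,-.057+s*.016,.012],[-.081,-.057+s*.016,.037],(0,0,255))
    line([-.005,-.057+s*.014,.062],[.05,-.057+s*.014,.062],(255,0,255))
    line([-.005,-.057+s*.014,.02],[-.005,-.057+s*.014,.062],(255,0,255))
cv2.imwrite('pics/n3.png',b)"
```

```text
rack TCP mm [-47.4 -18.2  25.6] turn [ 0.0001 -0.0003  0.0001] shift after turn mm [ 3.8 -1.4 -0.4] F [-1.   0.  -0.8] t 11.3 op 0.0003
```

View pics/n3.png

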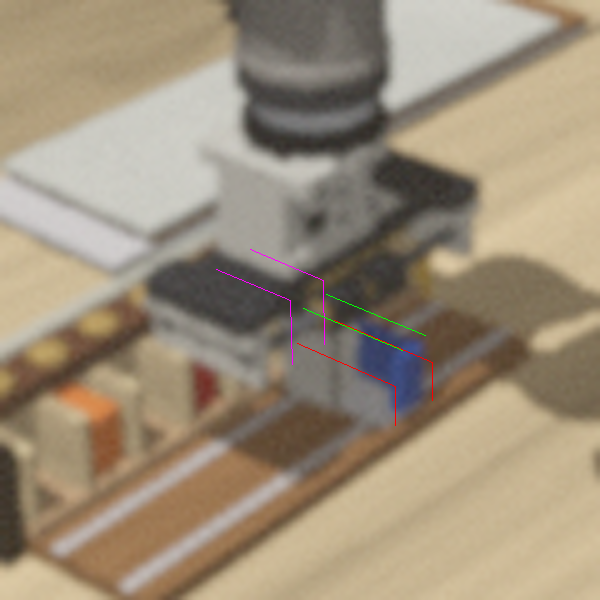

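Picture 7: the shuttle is close to the target outline, a few mm short, as intended. I push 3 mm more, then back off and raise for a clear view.

Request:
{"method": "carry_out", "body": {"translation": [[0.001, 0, 0], [0.001, 0, 0], [0.001, 0, 0], [0, 0, 0], [-0.005, 0, 0], [-0.01, 0, 0], [0, 0, -0.04], [0, 0, -0.045], [0, 0.02, -0.04], [0, 0.03, 0]], "turn": [[0, 0, 0], [0, 0, 0], [0, 0, 0], [0, 0, 0], [0, 0, 0], [0, 0, 0], [0, 0, 0], [0, 0, 0], [0, 0, 0], [0, 0, 0]], "gripper": [1, 1, 1, 1, 1, 1, 1, 1, 1, 1]}}

```text
time: 12.3
tool_pos: [0.5085, 0.0137, 0.156]
tool_rot: [-3.13, -0.003, -1.49]
contact_force: [0.6, -0.1, 0.0]
opening: 0.0004
```

Request:
{"method": "carry_out", "body": {"translation": [[0, 0.045, 0], [0, 0.045, 0], [0, 0.045, 0], [0, 0, 0], [0, 0, 0]], "turn": [[0, 0, 0], [0, 0, 0], [0, 0, 0], [0, 0, 0], [0, 0, 0]], "gripper": [1, 1, 1, 1, 1]}}

```text
time: 12.8
tool_pos: [0.3703, 0.0029, 0.1513]
tool_rot: [-3.14, -0.001, -1.491]
contact_force: [0.7, -0.2, -0.2]
opening: 0.0003
```

Run:
```python
from h import *
go([-.12,-.057,.15])
q=np.load('q.npy');ims=[]
Q=dict(top=[.6028,.0266,.0795],side=[.5982,.0299,.0796])
for n,(x0,y0) in dict(top=(250,140),side=(200,150)).items():
    p=read_camera(n);q=Q[n]
    b=cv2.resize(p['img'][y0:y0+75,x0:x0+65],None,fx=6,fy=6,interpolation=cv2.INTER_CUBIC)[:,:,::-1].copy()
    def line(A,B,c):
        P=[((proj(p,R2W(q,X)[0])-[x0,y0]+.5)*6).astype(int).tolist() for X in(A,B)];cv2.line(b,P[0],P[1],c,1)
    for s in(-1,1):
        line([-.081,-.057+s*.016,.037],[-.011,-.057+s*.016,.037],(0,0,255))
        line([-.005,-.057+s*.014,.062],[.025,-.057+s*.014,.062],(255,0,255))
    line([-.081,-.073,.037],[-.081,-.041,.037],(0,0,255))
    ims.append(b)
    r=nets.regions_of(p,'blue_block')
    print(n,[(round(k['score'],2),k['region'].sum(),k['pixel']) for k in r[:2]])
    im=p['img'].astype(int);m=(im[:,:,2]-im[:,:,0]>50)&(im[:,:,2]>90);v,u=np.nonzero(m[y0:y0+75,x0:x0+65]);print('blue cen',W2R(q,atz(p,[u.mean()+x0,v.mean()+y0],.057 if n=='top' else .045)).round(4),len(u))
cv2.imwrite('pics/n4.png',cv2.hconcat(ims))
```

```text
rack TCP mm [-232.4   -5.8  151.3] turn [-0.0017 -0.0006 -0.0002] shift after turn mm [  51.2 -112.4    1.3] F [ 0.7 -0.2 -0.2] t 12.8 op 0.0003
top [(0.59, np.int64(121), [266.2, 196.3]), (0.37, np.int64(485), [142.4, 196.7])]
blue cen [-0.0506 -0.0525  0.057 ] 108
side [(0.77, np.int64(242), [263.9, 201.0]), (0.24, np.int64(660), [102.7, 252.1])]
blue cen [-0.0301 -0.0586  0.045 ] 122
```

View pics/n4.png

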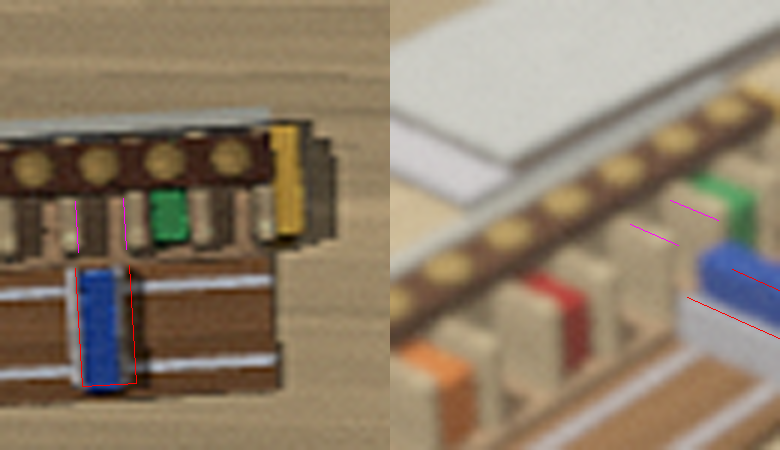

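Run:
```python
from h import *
q=[.6028,.0266,.0795]
p=read_camera('top');im=cv2.GaussianBlur(p['img'],(0,0),.4).astype(np.float32)
ys=np.arange(-.09,-.019,.002)
def prof(z,x0,x1):
    out=0;xs=np.linspace(x0,x1,25)
    for x in xs:
        uv=np.array([proj(p,R2W(q,[x,y,z])[0]) for y in ys],np.float32)
        out=out+cv2.remap(im,uv[None,:,0],uv[None,:,1],cv2.INTER_LINEAR)[0]
    return out/len(xs)
a=prof(.037,-.070,-.055);a2=prof(.037,-.04,-.025);b=prof(.057,-.07,-.02);c=prof(.062,.002,.022)
for i,y in enumerate(ys): print(round(y*1000),a[i].astype(int),a2[i].astype(int),'z57',b[i].astype(int),'div',c[i].astype(int))
```

```text
-90 [104  78  58] [108  83  62] z57 [108  82  62] div [ 41 101  57]
-88 [104  79  59] [109  84  63] z57 [109  83  61] div [37 82 46]
-86 [102  77  58] [110  86  65] z57 [109  83  62] div [54 70 44]
-84 [96 73 56] [103  80  61] z57 [106  81  61] div [79 66 49]
-82 [80 60 45] [92 71 55] z57 [97 74 55] div [108  90  69]
-80 [61 44 32] [67 51 38] z57 [79 59 44] div [132 113  87]
-78 [53 38 27] [50 37 26] z57 [58 42 30] div [141 123  95]
-76 [50 35 24] [52 38 27] z57 [51 37 27] div [142 125  96]
-74 [50 35 24] [53 39 29] z57 [53 38 27] div [132 116  89]
-72 [54 41 31] [55 42 30] z57 [55 41 29] div [126 108  82]
-70 [61 51 43] [64 54 45] z57 [60 48 38] div [123 101  76]
-68 [67 61 55] [75 69 65] z57 [69 62 55] div [134 108  81]
-66 [69 67 67] [75 75 86] z57 [74 72 73] div [140 112  84]
-64 [55 61 84] [ 69  77 107] z57 [69 74 93] div [127 102  76]
-62 [ 41  56 100] [ 42  64 118] z57 [ 51  66 109] div [105  84  63]
-60 [ 31  56 119] [ 27  57 125] z57 [ 32  58 122] div [73 58 44]
-58 [ 27  56 127] [ 27  56 125] z57 [ 27  57 127] div [67 53 39]
-56 [ 27  56 125] [ 27  56 124] z57 [ 26  56 124]
[... 518 characters left out ...]
119 125] div [142 126  96]
-38 [138 134 132] [141 138 138] z57 [137 134 133] div [146 129 100]
-36 [127 117 109] [143 137 137] z57 [136 128 124] div [137 120  92]
-34 [114  96  83] [121 104  92] z57 [120 104  92] div [132 112  85]
-32 [105  82  63] [105  77  56] z57 [107  81  61] div [129 105  79]
-30 [102  76  55] [106  79  59] z57 [106  79  57] div [133 106  79]
-28 [103  78  57] [106  80  60] z57 [107  81  59] div [137 109  82]
-26 [104  79  58] [106  82  62] z57 [107  81  60] div [123  98  74]
-24 [104  79  59] [106  82  63] z57 [107  82  62] div [103  82  62]
-22 [105  80  61] [106  82  64] z57 [107  82  62] div [77 62 46]
-20 [107  82  63] [109  84  65] z57 [109  83  63] div [66 53 38]
```

Rectified profile: the block centre sits about 4.5 mm and the shuttle 3–4.8 mm short of the gap centre, judged against the divider edges in the same picture. I go back and push 4 mm more, to TCP y ≈ -25.

Request:
{"method": "carry_out", "body": {"translation": [[0, -0.04, 0], [0, -0.045, 0], [-0.003, -0.045, 0], [-0.003, -0.036, 0], [0, -0.02, 0.02], [0, 0, 0.04], [0, 0, 0.045], [0, 0, 0.02], [0, 0, 0], [0, 0, 0]], "turn": [[0, 0, 0], [0, 0, 0], [0, 0, 0], [0, 0, 0], [0, 0, 0], [0, 0, 0], [0, 0, 0], [0, 0, 0], [0, 0, 0], [0, 0, 0]], "gripper": [1, 1, 1, 1, 1, 1, 1, 1, 1, 1]}}

```text
time: 14.05
tool_pos: [0.5559, 0.0235, 0.0258]
tool_rot: [3.142, -0.0, -1.491]
contact_force: [0.8, -0.8, -0.1]
opening: 0.0005
```

```bash
python3 -c "
from h import *
go([-.046,-.025,.026])"
```

```text
rack TCP mm [-45.7  -0.1  25.8] turn [ 0.     -0.0001  0.0001] shift after turn mm [24.9  0.3 -0.2] F [ 0.8 -0.8 -0.1] t 14.05 op 0.0005
```

Request:
{"method": "carry_out", "body": {"translation": [[0.006, 0, 0], [0.006, 0, 0], [0.005, 0, 0], [0.003, 0, 0], [0.002, 0, 0], [0.002, 0, 0], [0.0012, 0, 0], [0, 0, 0], [0, 0, 0]], "turn": [[0, 0, 0], [0, 0, 0], [0, 0, 0], [0, 0, 0], [0, 0, 0], [0, 0, 0], [0, 0, 0], [0, 0, 0], [0, 0, 0]], "gripper": [1, 1, 1, 1, 1, 1, 1, 1, 1]}}

```text
time: 14.95
tool_pos: [0.5575, -0.0017, 0.026]
tool_rot: [-3.141, -0.0, -1.491]
contact_force: [0.2, 0.6, 4.3]
opening: 0.0004
```

Request:
{"method": "carry_out", "body": {"translation": [[-0.005, 0, 0], [-0.01, 0, 0], [0, 0, -0.04], [0, 0, -0.045], [0, 0.02, -0.04], [0, 0.035, 0], [0, 0.035, 0], [0.02, 0.03, 0], [0.025, 0, 0], [0, 0, 0]], "turn": [[0, 0, 0], [0, 0, 0], [0, 0, 0], [0, 0, 0], [0, 0, 0], [0, 0, 0], [0, 0, 0], [0, 0, 0], [0, 0, 0], [0, 0, 0]], "gripper": [1, 1, 1, 1, 1, 1, 1, 1, 1, 1]}}

```text
time: 15.95
tool_pos: [0.4397, -0.0422, 0.1509]
tool_rot: [-3.141, -0.001, -1.493]
contact_force: [0.9, 0.2, 1.2]
opening: 0.0004
```

Run:
```python
from h import *
go([-.115,-.057,.041])
q=[.6028,.0266,.0795]
p=read_camera('top');im=p['img'].astype(np.float32)
save(p,'n5.png',(240,145,320,225),7)
ys=np.arange(-.09,-.019,.001)
def prof(z,x0,x1):
    out=0;xs=np.linspace(x0,x1,25)
    for x in xs:
        uv=np.array([proj(p,R2W(q,[x,y,z])[0]) for y in ys],np.float32)
        out=out+cv2.remap(im,uv[None,:,0],uv[None,:,1],cv2.INTER_LINEAR)[0]
    return out/len(xs)
b=prof(.057,-.07,-.02);m=b[:,2]-b[:,0]>45;print('block',ys[m].min(),ys[m].max())
b=prof(.037,-.04,-.025);m=b.min(1)>90;print('left wall',ys[m].min(),ys[m].max())
c=prof(.062,.002,.022)[:,0];print([(int(y*1000-.5),int(v)) for y,v in zip(ys,c)][::2])
```

```text
rack TCP mm [-166.8  -56.4  150.9] turn [-0.0004 -0.0008 -0.0017] shift after turn mm [  0.6 -51.8 109.9] F [0.9 0.2 1.2] t 15.95 op 0.0004
block -0.06599999999999998 -0.04699999999999996
left wall -0.04499999999999996 -0.03799999999999995
[(-90, 40), (-88, 37), (-86, 54), (-84, 80), (-82, 109), (-80, 135), (-78, 145), (-76, 144), (-74, 132), (-72, 126), (-70, 122), (-68, 135), (-66, 144), (-64, 129), (-62, 105), (-60, 73), (-58, 67), (-56, 71), (-54, 71), (-52, 70), (-50, 69), (-48, 75), (-46, 90), (-44, 112), (-42, 137), (-40, 146), (-38, 149), (-36, 140), (-34, 134), (-32, 130), (-30, 135), (-28, 140), (-26, 125), (-24, 104), (-22, 77), (-20, 67)]
```

View pics/n5.png

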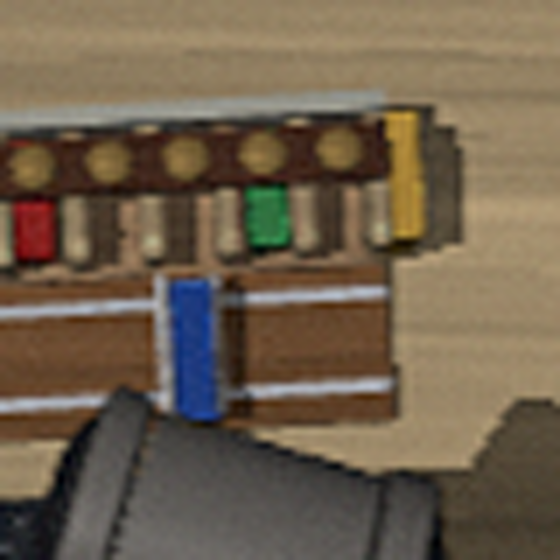

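The shuttle now lines up with the third gap: the block centre is about 2 mm to +y of the gap centre, resting on the channel wall, inside the ±4 mm play. I lower the tip behind the block, above the walls.

Request:
{"method": "carry_out", "body": {"translation": [[0, -0.025, 0.02], [0, -0.026, 0.03], [0, 0, 0.03], [0, 0, 0.02], [0, 0, 0.0095], [0, 0, 0], [0, 0, 0]], "turn": [[0, 0, 0], [0, 0, 0], [0, 0, 0], [0, 0, 0], [0, 0, 0], [0, 0, 0], [0, 0, 0]], "gripper": [1, 1, 1, 1, 1, 1, 1]}}

```text
time: 16.7
tool_pos: [0.4914, -0.0367, 0.0418]
tool_rot: [-3.141, -0.0, -1.491]
contact_force: [-0.0, -1.0, 0.4]
opening: 0.0008
```

```bash
python3 -c "
from h import *
go([-.0175,-.057,.041])"
```

```text
rack TCP mm [-114.8  -55.    41.8] turn [-0.0009 -0.0003  0.0003] shift after turn mm [  2.  -97.3   0.8] F [-0.  -1.   0.4] t 16.7 op 0.0008
```

Request:
{"method": "carry_out", "body": {"translation": [[0, -0.007, 0], [0, -0.006, 0], [0, -0.005, 0], [0, -0.005, 0], [0, -0.005, 0], [0, -0.005, 0], [0, -0.005, 0], [0, -0.005, 0], [0, -0.005, 0], [0, 0, 0]], "turn": [[0, 0, 0], [0, 0, 0], [0, 0, 0], [0, 0, 0], [0, 0, 0], [0, 0, 0], [0, 0, 0], [0, 0, 0], [0, 0, 0], [0, 0, 0]], "gripper": [1, 1, 1, 1, 1, 1, 1, 1, 1, 1]}}

```text
time: 17.7
tool_pos: [0.5396, -0.0332, 0.0413]
tool_rot: [-3.141, -0.0, -1.491]
contact_force: [0.7, 0.4, -0.4]
opening: 0.0006
```

```bash
python3 -c "
from h import *
go([-.0175,-.057,.041])"
```

```text
rack TCP mm [-66.5 -55.3  41.3] turn [-0.0009 -0.0003  0.0001] shift after turn mm [  1.7 -49.    0.3] F [ 0.7  0.4 -0.4] t 17.7 op 0.0006
```

No jam, so the block has entered the gap. On to about 8 mm before home.

Request:
{"method": "carry_out", "body": {"translation": [[0, -0.005, 0], [0, -0.005, 0], [0, -0.005, 0], [0, -0.005, 0], [0, -0.005, 0], [0, -0.005, 0], [0, -0.005, 0], [0, -0.004, 0], [0, -0.002, 0], [0, 0, 0]], "turn": [[0, 0, 0], [0, 0, 0], [0, 0, 0], [0, 0, 0], [0, 0, 0], [0, 0, 0], [0, 0, 0], [0, 0, 0], [0, 0, 0], [0, 0, 0]], "gripper": [1, 1, 1, 1, 1, 1, 1, 1, 1, 1]}}

```text
time: 18.7
tool_pos: [0.5799, -0.03, 0.0412]
tool_rot: [-3.141, -0.0, -1.491]
contact_force: [-0.5, 0.4, -0.8]
opening: 0.0001
```

Request:
{"method": "carry_out", "body": {"translation": [[0, -0.002, 0], [0, -0.002, 0], [0, -0.001, 0], [0, 0, 0]], "turn": [[0, 0, 0], [0, 0, 0], [0, 0, 0], [0, 0, 0]], "gripper": [1, 1, 1, 1]}}

```text
time: 19.1
tool_pos: [0.5848, -0.0296, 0.0413]
tool_rot: [-3.141, -0.0, -1.491]
contact_force: [-0.0, 0.2, 0.3]
opening: 0.0005
```

```bash
python3 -c "
from h import *
go([-.0175,-.057,.041])"
```

```text
rack TCP mm [-21.2 -55.3  41.3] turn [-0.0002 -0.0001  0.0001] shift after turn mm [ 1.7 -3.7  0.3] F [-0.   0.2  0.3] t 19.1 op 0.0005
```

Request:
{"method": "carry_out", "body": {"translation": [[0, -0.001, 0], [0, -0.001, 0], [0, -0.001, 0], [0, 0, 0]], "turn": [[0, 0, 0], [0, 0, 0], [0, 0, 0], [0, 0, 0]], "gripper": [1, 1, 1, 1]}}

```text
time: 19.5
tool_pos: [0.5878, -0.0293, 0.0412]
tool_rot: [-3.141, -0.0, -1.491]
contact_force: [-0.3, -0.9, 0.4]
opening: 0.0006
```

Request:
{"method": "carry_out", "body": {"translation": [[0, -0.0005, 0], [0, -0.0005, 0], [0, 0, 0]], "turn": [[0, 0, 0], [0, 0, 0], [0, 0, 0]], "gripper": [1, 1, 1]}}

```text
time: 19.8
tool_pos: [0.5886, -0.0292, 0.0412]
tool_rot: [-3.141, -0.0, -1.491]
contact_force: [-1.6, -0.6, 0.1]
opening: 0.0003
```

Request:
{"method": "carry_out", "body": {"translation": [[0, -0.0005, 0], [0, -0.0005, 0], [0, 0, 0]], "turn": [[0, 0, 0], [0, 0, 0], [0, 0, 0]], "gripper": [1, 1, 1]}}

```text
time: 20.1
tool_pos: [0.5888, -0.0292, 0.0412]
tool_rot: [3.14, 0.0, -1.491]
contact_force: [-5.2, -0.8, 3.5]
opening: 0.0007
```

```bash
python3 -c "
from h import *
go([-.0175,-.057,.041])"
```

```text
rack TCP mm [-17.2 -55.3  41.2] turn [0.0018 0.     0.0001] shift after turn mm [1.7 0.3 0.2] F [-5.2 -0.8  3.5] t 20.1 op 0.0007
```

Contact of 5 N at TCP x -17.2 (home predicts -17.5). To make sure it was the block and not the wide tip meeting the dividers, I back off, look, and turn 90° so the 19 mm side, which fits the gap, can repeat the push.

Request:
{"method": "carry_out", "body": {"translation": [[0, 0.005, 0], [0, 0.02, 0], [0, 0.02, 0], [0, 0, 0], [0, 0, 0], [0, 0, 0], [0, 0, 0], [0, 0, 0], [0, 0, 0], [0, 0, 0]], "turn": [[0, 0, 0], [0, 0, 0], [0, 0, 0.13], [0, 0, 0.131], [0, 0, 0.131], [0, 0, 0.131], [0, 0, 0.131], [0, 0, 0.131], [0, 0, 0.131], [0, 0, 0.131]], "gripper": [1, 1, 1, 1, 1, 1, 1, 1, 1, 1]}}

```text
time: 21.1
tool_pos: [0.5452, -0.0328, 0.0413]
tool_rot: [-3.14, 0.001, -2.544]
contact_force: [-0.6, 0.1, 0.3]
opening: 0.0005
```

Request:
{"method": "carry_out", "body": {"translation": [[0, 0, 0], [0, 0, 0], [0, 0, 0], [0, 0, 0], [0, 0, 0], [0, 0, 0]], "turn": [[0, 0, 0.131], [0, 0, 0.131], [0, 0, 0.131], [0, 0, 0.131], [0, 0, 0], [0, 0, 0]], "gripper": [1, 1, 1, 1, 1, 1]}}

```text
time: 21.7
tool_pos: [0.545, -0.0328, 0.0413]
tool_rot: [-3.141, 0.001, -3.058]
contact_force: [-0.5, -0.1, 0.6]
opening: 0.0006
```

```bash
python3 -c "
from h import *
p=read_camera('side');save(p,'n6.png',(200,150,310,240),7)
go([-.027,-.057,.041])"
```

```text
rack TCP mm [-61.2 -55.3  41.3] turn [-7.0000e-04  4.0000e-04 -1.5679e+00] shift after turn mm [  1.7 -34.2   0.3] F [-0.9 -0.6 -0.5] t 21.75 op 0.0005
```

View pics/n6.png

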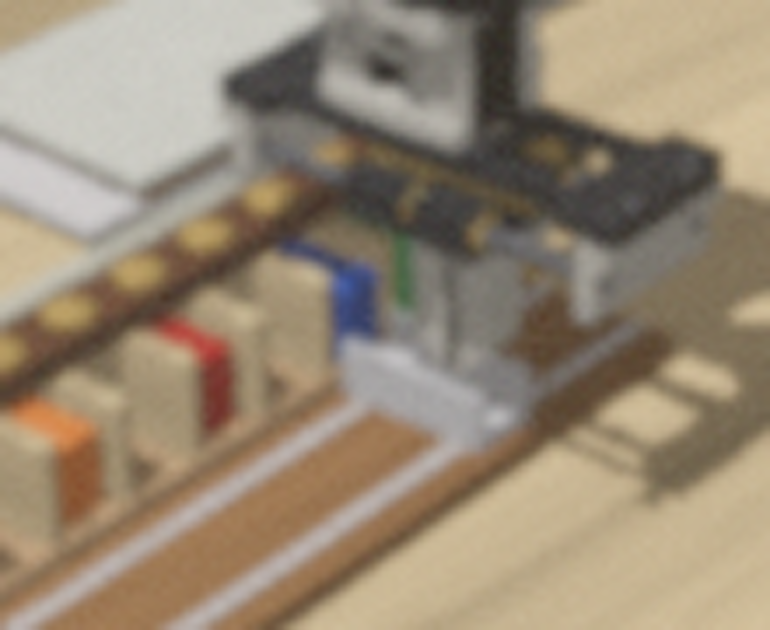

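```bash
python3 -c "
from h import *
p=read_camera('side');q=np.load('q.npy')
for x in(-.156,.034):
  for y in(-.055-.0375,-.055+.0375):
    for z in(.085,.107): print(x,round(y,3),z,((proj(p,R2W(q,[x,y,z])[0])-[200,150]+.5)*7).astype(int))
"
```

```text
-0.156 -0.092 0.085 [725 303]
-0.156 -0.092 0.107 [727 252]
-0.156 -0.018 0.085 [603 388]
-0.156 -0.018 0.107 [604 335]
0.034 -0.092 0.085 [342 152]
0.034 -0.092 0.107 [341 104]
0.034 -0.018 0.085 [216 224]
0.034 -0.018 0.107 [214 174]
```

The body's underside matches z = 107 mm, 26 mm clear of the studs. Now the confirming push with the narrow side.

Request:
{"method": "carry_out", "body": {"translation": [[-0.007, -0.001, 0], [-0.008, 0, 0], [-0.007, 0, 0], [-0.004, 0, 0], [-0.003, 0, 0], [-0.002, 0, 0], [-0.001, 0, 0], [0, 0, 0]], "turn": [[0, 0, 0], [0, 0, 0], [0, 0, 0], [0, 0, 0], [0, 0, 0], [0, 0, 0], [0, 0, 0], [0, 0, 0]], "gripper": [1, 1, 1, 1, 1, 1, 1, 1]}}

```text
time: 22.6
tool_pos: [0.5766, -0.0312, 0.0412]
tool_rot: [-3.142, -0.0, -3.062]
contact_force: [-0.7, -0.6, -0.0]
opening: 0.0008
```

Request:
{"method": "carry_out", "body": {"translation": [[-0.001, 0, 0], [-0.001, 0, 0], [0, 0, 0]], "turn": [[0, 0, 0], [0, 0, 0], [0, 0, 0]], "gripper": [1, 1, 1]}}

```text
time: 22.9
tool_pos: [0.5788, -0.0311, 0.0413]
tool_rot: [-3.141, 0.0, -3.062]
contact_force: [0.4, -0.2, 0.0]
opening: 0.0005
```

```bash
python3 -c "
from h import *
go([-.027,-.057,.041])"
```

```text
rack TCP mm [-27.3 -56.3  41.3] turn [-3.000e-04  0.000e+00 -1.571e+00] shift after turn mm [ 0.7 -0.3  0.3] F [ 0.4 -0.2  0. ] t 22.9 op 0.0005
```

Request:
{"method": "carry_out", "body": {"translation": [[-0.0007, 0, 0], [-0.0008, 0, 0], [0, 0, 0]], "turn": [[0, 0, 0], [0, 0, 0], [0, 0, 0]], "gripper": [1, 1, 1]}}

```text
time: 23.2
tool_pos: [0.5803, -0.0309, 0.0413]
tool_rot: [-3.141, 0.0, -3.062]
contact_force: [-0.3, -0.3, 0.4]
opening: 0.0005
```

Request:
{"method": "carry_out", "body": {"translation": [[-0.0007, 0, 0], [-0.0008, 0, 0], [0, 0, 0]], "turn": [[0, 0, 0], [0, 0, 0], [0, 0, 0]], "gripper": [1, 1, 1]}}

```text
time: 23.5
tool_pos: [0.5818, -0.0308, 0.0413]
tool_rot: [-3.141, 0.0, -3.062]
contact_force: [0.1, -0.3, 0.0]
opening: 0.0007
```

Request:
{"method": "carry_out", "body": {"translation": [[-0.001, 0, 0], [-0.001, 0, 0], [0, 0, 0]], "turn": [[0, 0, 0], [0, 0, 0], [0, 0, 0]], "gripper": [1, 1, 1]}}

```text
time: 23.8
tool_pos: [0.5829, -0.0307, 0.0412]
tool_rot: [3.142, -0.002, -3.062]
contact_force: [-3.3, -1.1, 2.6]
opening: 0.0005
```

Request:
{"method": "carry_out", "body": {"translation": [[-0.001, 0, 0], [-0.001, 0, 0], [0, 0, 0]], "turn": [[0, 0, 0], [0, 0, 0], [0, 0, 0]], "gripper": [1, 1, 1]}}

```text
time: 24.1
tool_pos: [0.583, -0.0306, 0.0411]
tool_rot: [3.141, -0.006, -3.062]
contact_force: [-11.7, -2.6, 6.9]
opening: 0.0004
```

Firm stop: 11.7 N with no further motion, so the block is home against the board. I back away and do a last look.

Request:
{"method": "carry_out", "body": {"translation": [[0.006, 0, 0], [0.02, 0, 0], [0, 0, -0.02], [0, 0, -0.035], [0, 0, -0.04], [0.02, 0, -0.02], [0.035, 0, 0], [0.035, 0, 0], [0.035, 0, 0], [0.025, 0, 0]], "turn": [[0, 0, 0], [0, 0, 0], [0, 0, 0], [0, 0, 0], [0, 0, 0], [0, 0, 0], [0, 0, 0], [0, 0, 0], [0, 0, 0], [0, 0, 0]], "gripper": [1, 1, 1, 1, 1, 1, 1, 1, 1, 1]}}

```text
time: 25.1
tool_pos: [0.4086, -0.0443, 0.1563]
tool_rot: [-3.141, 0.001, -3.062]
contact_force: [1.6, -0.4, 0.4]
opening: 0.0007
```

Run:
```python
from h import *
go([0,0,.1])
A=read_camera('top');B=read_camera('side')
a=cv2.resize(A['img'][150:220,250:315],None,fx=6,fy=6,interpolation=cv2.INTER_CUBIC)
b=cv2.resize(B['img'][165:235,225:290],None,fx=6,fy=6,interpolation=cv2.INTER_CUBIC)
cv2.imwrite('pics/n7.png',cv2.hconcat([a,b])[:,:,::-1])
for n in("cup","glue","driver","jar"):
    print(n,[(round(r['score'],2),atz(A,r['pixel'],0).round(3)) for r in nets.tip_of(A,n)[:1]])
```

```text
rack TCP mm [-198.   -56.   156.3] turn [-1.000e-03  6.000e-04 -1.571e+00] shift after turn mm [ -56.  -198.    56.3] F [ 1.6 -0.4  0.4] t 25.1 op 0.0007
cup [(0.65, array([0.541, 0.398, 0.   ]))]
glue [(0.69, array([ 0.616, -0.416,  0.   ]))]
driver [(0.76, array([ 0.43, -0.44,  0.  ]))]
jar [(0.84, array([0.681, 0.389, 0.   ]))]
```

View pics/n7.png

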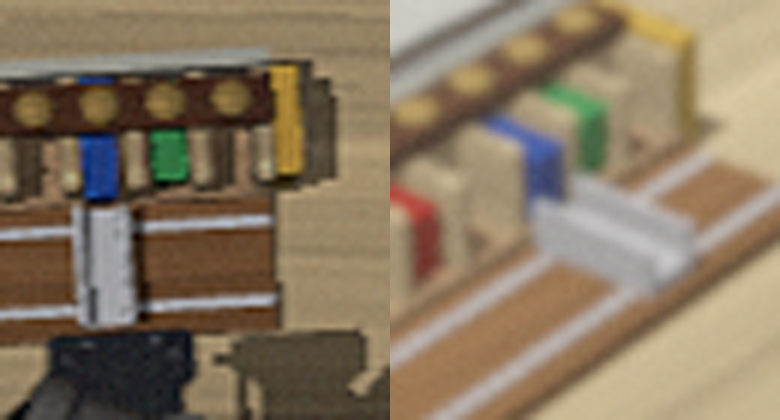

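Picture 10: the blue block is in the third gap, blue shows behind the rail at the back board (100,80), its front is slightly proud, the empty shuttle is in line, and the bystanders are unmoved.

```bash
python3 -c "
from cell import robot
print(robot.hand_in())"
```

```text
the job is handed in; nothing more can be done
None
```

The job is done and handed in at about 25 s of the 59 s allowed. No verdict was reported.

- **Studs:** Counting from the yellow end (rack -y), I pressed stud8, stud7 and stud6 in turn. Each went down about 4 mm and read 2.2–3.6 N, in line with a pressed stud. I lifted the tip about 4 mm clear of the dome tops between presses and did not go beyond the third. I read the presses from force and height only, not by camera.
- **Shuttle:** The first push left it about 3–5 mm short. A top-camera check showed this, and I pushed it about 4 mm more. It then lined up with the third gap within 1–2 mm.
- **Blue block:** I pushed it home with the closed fingertips just above the shuttle walls. The first push stopped at 5 N. I then repeated it with the narrow side of the tip, which fits inside the gap, and it stopped firmly at 11.7 N.
- **A check that disagreed:** That second stop came about 4 mm past my estimate. I had probably taken the closed fingers as slightly wider than they are. The rack position along x also differed by about 4 mm between the two cameras.
- **Last look:** The block reaches the back board and stands slightly proud at the front. The shuttle is in line, the rack, green and red blocks in view look unchanged, and the cup, glue, screwdriver and jar are where they were within measuring error. The last pictures did not cover the orange block, which the arm never went near while low. The gripper ended clear, about 0.2 m in front of the rack and 156 mm up.

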